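# Stir the waxed walnuts in the bowl

## Robot

A 6-joint arm with a two-finger parallel gripper is mounted at the origin on the work surface. World frame = base frame: x ahead of the robot, y to its left, z up, the work surface at z = 0. Lengths are in m, angles in rad, forces in N, time in s.
With the tool pointing down it reaches from about 0.325 to 0.875 m from the base axis. Payload 4.4 kg.
Tool frame: the origin (TCP) lies between the finger pads; the fingertips stand ahead of it and the grasp point (between the pads) lies 6 mm ahead of it (ctrl.finger_overhang is the z of the fingertips in the tool frame, in m); z points along the fingers, y is the line along which they close (so a half turn about z gives the same grasp; the last joint's range is limited). The gripper opens to 85 mm and grips with 20 to 120 N. Pads are 22 mm wide; open, the fingers measure 114 mm over their backs; the gripper's body (76 mm by 85 mm) begins 54 mm behind the grasp point. The pads swing forward as they close: fully open they stand 13 mm farther back than shut.
Start: joints at [-1.266, 0.207, 1.542, -0, 1.393, -0.15], TCP at [0.253, -0.517, 0.256] pointing down, gripper open.
Joint ranges: [-2.73, 2.73], [-0.86, 2.22], [0.23, 2.46], [-1.11, 4.25], [0.08, 2.63], [-2.82, 2.82]. Speed limits (rad/s): [2.79, 2.79, 3.14, 3.14, 3.14, 3.14].

## Interface

Orientations are given as a unit quaternion [w, x, y, z].
In Python, from plant import sense, imaging, ctrl gives the robot as it stands.
- The arm moves only by the tool drive_tool, never from a script. Its argument "plan" is a list of rows, each a list of 5 numbers: the closure, from -1 (fully open) to 1 (shut), then the shift along the tool's x, y, z in units of 30 mm (1.0 is 30 mm), then the turn about the tool's z in units of 6 degrees (1.0 is 6 degrees). In form: [[gripper, x, y, z, roll], ...]. A call has 1 to 5 rows; each row shifts and turns the commanded pose from where the row before left it, along the tool's axes as they then stand; what a row does not reach is not made up. A row lasts 1/12 s, in which the tool goes at most 41.7 mm and 7.16 degrees, less where a joint would pass 70% of its speed; a pose out of reach is approached as far as the arm can. A call is refused whole if a number of a shift passes 1 or a number of a turn 1, either way. A call with a gripper value outside its range is refused whole. The fingers move at their own pace and stop on an object; the grip force is fixed at half the most. Time passes only in rows, so rows that do not move let the fingers close. It gives the time, the measured TCP pose, the force, the opening and the grip force at its end, in the units of the state.
- sense(): the state, without advancing time (a new reading comes with each control period).
- imaging.camera(name): name is "side" or "top"; returns (picture, depth): 400x640x3 uint8, red, green, blue; 400x640 float32, m along the optical axis (not along the pixel's ray), 0 where there is no reading.
- imaging.camera_info(name): a dict with "vertical_fov" (degrees; the focal length in pixels is half the picture's height over the tangent of half this angle, whatever the lens; pixels are square), "cx", "cy" (the principal point, pixels), "R" (3x3) and "t" (3): a world point X has camera coordinates R X + t. Camera axes: x right, y down, z forward; pixel columns grow to the right and rows downward; lengths in m; the calibration is good to about 2 mm. A picture is of the moment at which its call begins. camera_info takes no time and is no camera call.
- ctrl.close_job(): hands the job in; it is judged then, once.
The state is a dict: "t": time; "joints": joint angles; "joint_vel": joint speeds; "joint_efforts": joint torques, N m; "tcp_pos": TCP position; "tcp_rot": TCP orientation; "contact_force": force on the tool from outside, world axes, zero at the start; "torque": the same for the moment, N m; "gripper_width": finger opening in m; "gripper_force": force on a finger pad.
Only numpy, scipy, OpenCV 4.12 (cv2) and the standard library are available. Lean on these libraries where they do the work, as an engineer would, in place of code of your own. Each camera call takes 0.05 s, during which the arm holds its last target. There are 200 camera calls.

## Task

Stir the freshly waxed walnuts in the round stoneware bowl so that they dry evenly: slide the wooden stirring stick out of the open end of its forked stand, lower its thick foot close to the bowl's bottom in the bare gap at the red mark, and stir the ring of nuts anticlockwise (seen from above), along the ring in which they lie, about halfway between the bowl's centre and its wall, for two full turns, ending at the red mark. Then lift it out and hang it by its collar in the fork again. Touch the nuts only with the stick, keep them all in the bowl, and leave the jar, brush and glass dome alone.

Things in the scene. Friction and masses are not known exactly. Their poses are not given: they have to be found in the camera images.
- bowl: Glazed cream stoneware bowl held fast by a black rubber pad, 198 mm across, 55 mm high, walls 6 mm thick (inner radius 91 mm), flat floor 8 mm above the underside, any yaw. Five nuts lie in a ring about 46 mm from its centre, with a gap at the red mark. Origin: centre of underside, z up; +x points to the red mark, a 26 mm wide stripe on the floor, over the rim and down the outside
- mark (a point): Point on the bowl's floor on the red stripe, 42 mm from the bowl's centre along the bowl's +x. At the start no nut's centre lies within 40 mm of it
- quarter (a point): Point on the bowl's floor 42 mm from the centre, a quarter turn anticlockwise (from above) from the red mark: the bowl's +y
- half (a point): Point on the bowl's floor 42 mm from the centre, straight across from the red mark: the bowl's -x
- three_quarter (a point): Point on the bowl's floor 42 mm from the centre, three quarter turns anticlockwise from the red mark: the bowl's -y
- stand: Fixed wooden stand: dark base 120 x 110 x 12 mm, post at its back (+x), level fork on top, upper face 140 mm above the table, 8 mm thick, prongs 12 mm wide pointing along the stand's -x (roughly to the robot). Slot 18 mm wide, closed 10 mm in front (-x) of the stand's centre, straight to 53 mm, flared to 78 mm. Origin: centre of the base's underside, z up
- fork (a point): Point in the slot at the level of the fork's upper face, 22 mm in front (-x) of the stand's centre; the stick's collar hangs about here. To leave, raise the stick 5 to 10 mm and move it about 75 mm along the stand's -x (its foot does not pass up through the slot)
- stick: Loose wooden stick, 162 mm, 0.12 kg, hanging upright by its collar in the fork, foot 40 mm above the table. From below: rounded foot 22 mm across, 42 mm tall; rod 10 mm; dark collar disc 34 mm across, from 100 to 106 mm; blue handle 22 x 22 mm square, from 106 to 162 mm. Origin: centre of the foot's underside; z towards the handle, x and y square to the handle's faces
- collar (a point): Centre of the underside of the stick's collar, 100 mm above the stick's origin.
- handle (a point): Point inside the square handle where to grip it from above, firmly (50 N or more), 140 mm from the stick's origin.
- nut1: Loose carved walnut, round, 30 mm across, about 15 g, rolls, smooth waxed (slippery), in the bowl. Origin: its centre.
- nut2: Walnut like nut1.
- nut3: Walnut like nut1.
- nut4: Walnut like nut1.
- nut5: Walnut like nut1.
- jar: Bystander: loose amber glass jar, 64 mm across, 85 mm high. Origin: centre of underside.
- brush: Bystander: loose brush about 200 mm long lying on the table near the robot. Origin: underside, along it.
- dome: Bystander: loose clear dome on a green base 110 mm across, about 103 mm high. Origin: centre of underside.
Things that resemble listed ones, but are neither listed nor needed, are in the scene too. Of the things shaped like the bowl, the cream one is meant.

How it is judged:
By the outcome, as a careful person would: the job done as asked, in the order asked, and still so for the second after the job is handed in, with the robot touching nothing.
It also fails if it takes over 72 s, if anything falls off the work surface, if the arm or the gripper's body presses on something with over 40 N, if the wrist force passes 120 N, or if a joint passes its speed limit or range.

## Working session

There is one attempt and no reset: what is moved stays moved. The work goes in short steps, Python scripts to look and compute and a tool call to move; the robot and the scene stay as the last step left them, time stands still between calls to the robot, and variables do not carry over. Pictures are saved under pics/ and viewed, at most 11 in all, crops included, and the job is handed in when it is done.

Besides the shell and the picture viewer there is one more tool, called after "Call:" as name([rows], argument=value, ...), one row to a line, values as JSON. drive_tool: Moves the arm, as the interface text tells. Its arguments: {"type":"object","properties":{"plan":{"type":"array","items":{"type":"array","items":{"type":"number"}}}},"required":["plan"]}

```bash
mkdir -p pics; ls; python3 - <<'E'
from plant import sense, imaging, ctrl
import cv2,numpy as np
s=sense();print(s,ctrl.finger_overhang)
for n in("side","top"):
    p,d=imaging.camera(n);cv2.imwrite(f"pics/{n}0.png",p[:,:,::-1]);np.save(f"pics/{n}0.npy",d);print(n,imaging.camera_info(n))
E
```

```text
pics
{'t': 0.0, 'joints': array([-1.26651360e+00,  2.07452974e-01,  1.54297364e+00, -1.07858731e-05,
        1.39348035e+00, -1.50503424e-01]), 'joint_vel': array([-0.00164508, -0.00018002, -0.0002721 ,  0.00059444, -0.00045023,
        0.00021248]), 'joint_efforts': array([ 1.63200921e-04, -3.83033109e+01, -2.91600001e+01, -1.49746452e-04,
        1.05595199e-02,  8.01126760e-06]), 'tcp_pos': array([ 0.25235244, -0.51588245,  0.25509763]), 'tcp_rot': array([-1.15332601e-03,  9.74256538e-01,  2.25439259e-01, -9.41770095e-05]), 'contact_force': array([ 1.05115579,  0.91362205, -0.55554001]), 'torque': array([-0.01451632,  0.02185529, -0.06600755]), 'gripper_force': 0.0, 'gripper_width': 0.08543950797880258} 0.025
side {'vertical_fov': 46.09998316275259, 'cx': 313.1920140429144, 'cy': 202.04585244501914, 'R': array([[-0.97270454, -0.23203626,  0.00224602],
       [-0.16320723,  0.67722609, -0.71744562],
       [ 0.16495234, -0.69822919, -0.69661089]]), 't': array([0.49188648, 0.18516103, 1.09564645])}
top {'vertical_fov': 43.85964640509892, 'cx': 317.56324510050393, 'cy': 199.23242789530352, 'R': array([[-0.02642416, -0.99947058, -0.01898243],
       [-0.98039862,  0.02961938, -0.19478513],
       [ 0.19524425,  0.01346331, -0.98066224]]), 't': array([0.01595916, 0.50507486, 1.42137832])}
```

View pics/top0.png

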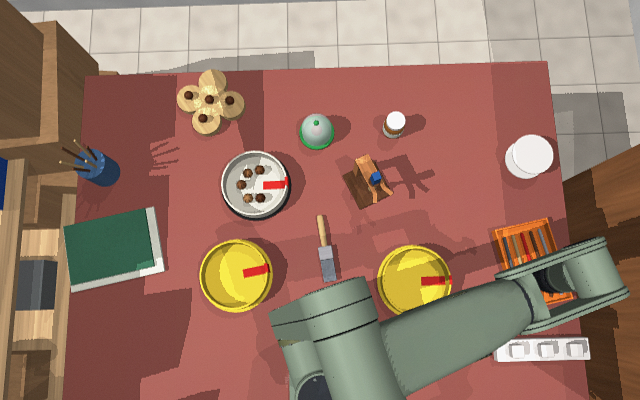

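View pics/side0.png

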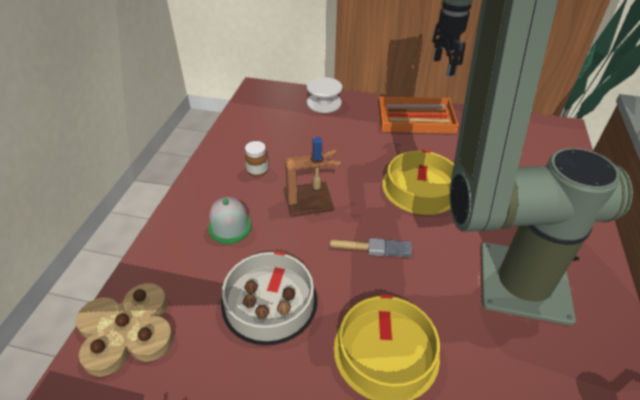

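The top view shows the cream bowl at about (255,184) with five nuts and the red stripe pointing right. The stand is at (368,182) with the blue handle at (376,178), and two yellow look-alike bowls sit at (236,275) and (414,281). The cream bowl is the one meant. I'll confirm that in an enlarged crop of both views.

```bash
cat > h.py <<'E'
import numpy as np,cv2
from plant import sense, imaging, ctrl
def K(n):
    i=imaging.camera_info(n);f=200/np.tan(np.radians(i["vertical_fov"]/2));return f,i["cx"],i["cy"],np.array(i["R"]),np.array(i["t"])
def depth_pt(n,u,v,d):
    f,cx,cy,R,t=K(n);return R.T@(np.array([(u-cx)/f*d,(v-cy)/f*d,d])-t)
def ray_z(n,u,v,z):
    f,cx,cy,R,t=K(n);o=-R.T@t;r=R.T@np.array([(u-cx)/f,(v-cy)/f,1]);return o+r*(z-o[2])/r[2]
def tri(a,b):
    A=[];B=[]
    for n,(u,v) in(("top",a),("side",b)):
        f,cx,cy,R,t=K(n)
        for w,k,c in((u,0,cx),(v,1,cy)):
            A.append(R[k]-(w-c)/f*R[2]);B.append(-(t[k]-(w-c)/f*t[2]))
    return np.linalg.lstsq(np.array(A),np.array(B),rcond=None)[0]
def proj(n,X):
    f,cx,cy,R,t=K(n);c=R@X+t;return np.array([f*c[0]/c[2]+cx,f*c[1]/c[2]+cy])
def cloud(n,d):
    f,cx,cy,R,t=K(n);v,u=np.mgrid[:400,:640];P=np.stack([(u-cx)/f*d,(v-cy)/f*d,d],-1);return (P-t)@R
E
python3 - <<'E'
from h import *
t=cv2.imread("pics/top0.png");s=cv2.imread("pics/side0.png")
def c(im,x,y,w,h,k):return cv2.resize(im[y:y+h,x:x+w],None,fx=k,fy=k,interpolation=cv2.INTER_CUBIC)
a=np.hstack([c(t,215,145,80,80,5),c(t,335,145,80,80,5)])
b=np.hstack([c(s,215,240,110,100,4)[:, :400],c(s,275,125,80,100,4)])
out=np.zeros((800,800,3),np.uint8);out[:400]=a;out[400:800,:400]=b[:,:400];out[400:,400:720]=b[:,400:]
cv2.imwrite("pics/crop0.png",cv2.resize(out,(600,600)))
P=cloud("top",np.load("pics/top0.npy"));Q=cloud("side",np.load("pics/side0.npy"))
for n,im,C in(("top",t,P),("side",s,Q)):
    B,G,R=[im[...,i].astype(int) for i in range(3)]
    m=(B>1.5*R)&(B>1.5*G)&(B>60); 
    y,x=np.where(m);k=(abs(x-(376 if n=="top" else 317))<20)&(abs(y-(178 if n=="top" else 150))<25)
    X=C[y[k],x[k]];print(n,"blue",k.sum(),x[k].min(),x[k].max(),y[k].min(),y[k].max(),np.median(X,0),X[:,2].max(),)
    top=X[X[:,2]>X[:,2].max()-.004];print(" top face",top.mean(0),top.min(0),top.max(0))
# bowl rim
x,y=np.meshgrid(range(640),range(400))
m=(abs(x-255)<45)&(abs(y-184)<45)&(abs(P[...,2]-.055)<.006);X=P[m];c0,r=cv2.minEnclosingCircle(X[:,:2].astype(np.float32));print("rim",c0,r,m.sum())
A=np.c_[X[:,:2],np.ones(len(X))];w=np.linalg.lstsq(A,(X[:,:2]**2).sum(1),rcond=None)[0];print("lsq",w[:2]/2,np.sqrt(w[2]+(w[:2]**2).sum()/4),X[:,2].mean())
B,G,R=[t[...,i].astype(int) for i in range(3)]
m=(abs(x-255)<45)&(abs(y-184)<45)&(R>150)&(G<60)&(B<70)&(abs(P[...,2]-.008)<.012);X=P[m];print("stripe",m.sum(),X.mean(0),X.min(0),X.max(0))
m=(abs(x-368)<40)&(abs(y-182)<40)&(abs(P[...,2]-.14)<.008);X=P[m];print("fork",m.sum(),X.mean(0)); np.save("pics/fork.npy",X)
(cx,cy),(w,h),a=cv2.minAreaRect(X[:,:2].astype(np.float32));print(cx,cy,w,h,a)
m=(abs(x-368)<40)&(abs(y-182)<40)&(abs(P[...,2]-.012)<.004);X=P[m];print("base",cv2.minAreaRect(X[:,:2].astype(np.float32)))
E
```

```text
top blue 103 370 380 171 184 [ 0.53090291 -0.1557734   0.19830572] 0.2074408700232232
 top face [ 0.53507874 -0.15704358  0.20476604] [ 0.52460928 -0.16553343  0.20348519] [ 0.54386381 -0.14971635  0.20744087]
side blue 148 313 320 138 158 [ 0.53214242 -0.14904427  0.18417786] 0.20374543558990593
 top face [ 0.5340797  -0.15604352  0.20098978] [ 0.52505645 -0.16563529  0.19976712] [ 0.5430461  -0.14452155  0.20374544]
rim (0.5624767541885376, 0.18999773263931274) 0.09993459284305573 422
lsq [0.56107099 0.19035906] 0.09554453625356141 0.054113784508687375
stripe 141 [0.56410073 0.13467436 0.00830231] [ 5.52110088e-01  1.03615167e-01 -1.28224123e-04] [0.57621631 0.16597461 0.01604998]
fork 526 [ 0.55260805 -0.14871422  0.13943404]
0.5457555651664734 -0.15253934264183044 0.1361074000597 0.06088325381278992 25.19341278076172
base ((0.5681537389755249, -0.14974883198738098), (0.2455895096063614, 0.21899673342704773), 1.0495800971984863)
```

View pics/crop0.png

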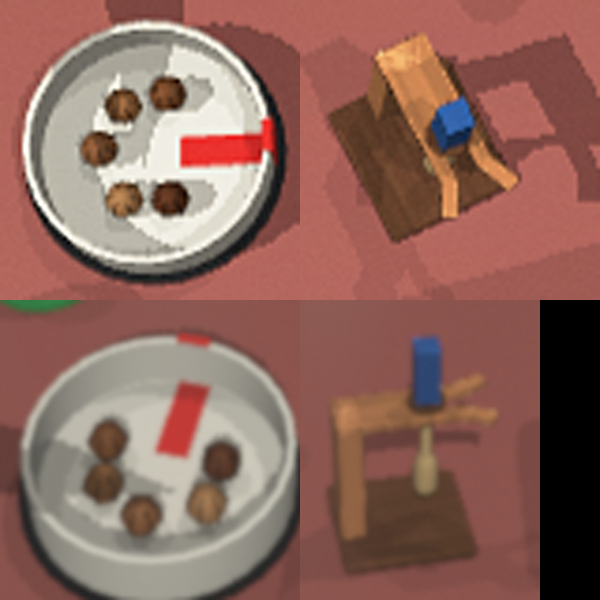

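The crop confirms it: the cream bowl has five nuts and its red stripe runs to the right in the top view. The stick hangs in the fork, with the open end pointing to the lower right. Next come the stand yaw, the handle yaw and the nut positions.

```bash
python3 - <<'E'
from h import *
ang=lambda d:np.degrees(np.arctan2(d[1],d[0]))
q=[(335+(a-300)/3.75,145+b/3.75) for a,b in((328,112),(395,242),(520,180))]
A,B,C=[ray_z("top",u,v,.012) for u,v in q];print("base",A,B,C,"yaw",ang(A-B),ang(B-C)-90,np.linalg.norm(A-B),np.linalg.norm(B-C),"ctr",(A+C)/2)
X=np.load("pics/fork.npy");y=26.
for _ in range(5):
    c,s=np.cos(np.radians(y)),np.sin(np.radians(y));l=X[:,0]*c+X[:,1]*s;w=-X[:,0]*s+X[:,1]*c
    b=np.arange(l.min()+.004,l.max()-.004,.006);M=[(t,(w[abs(l-t)<.004].min()+w[abs(l-t)<.004].max())/2,np.ptp(w[abs(l-t)<.004])) for t in b if (abs(l-t)<.004).sum()>4]
    M=np.array(M);k=M[:,2]>.033;p=np.polyfit(M[k,0],M[k,1],1);y+=np.degrees(np.arctan(p[0]))
print("fork yaw",y,k.sum(),len(k));print(np.round(M*1000).astype(int).tolist(),l.min(),l.max())
t=cv2.imread("pics/top0.png").astype(int);Bc,G,R=t[...,0],t[...,1],t[...,2]
m=(Bc>1.5*R)&(Bc>1.5*G)&(Bc>120)
v,u=np.where(m);k=(abs(u-376)<12)&(abs(v-178)<12);print(sorted(Bc[v[k],u[k]])[::8])
P=np.array([ray_z("top",a,b,.202)[:2] for a,b in zip(u[k],v[k])]);print(cv2.minAreaRect(P.astype(np.float32)*1000),P.mean(0))
# corners from the crop of handle top face
for a,b in((433,122),(443,97),(472,103),(464,130)):print(ray_z("top",335+(a-300)/3.75,145+b/3.75,.202))
print("tops",tri((376.5,175.5),(317,139)))
bc=np.array([.562,.190])
for a,b in((123,105),(168,93),(99,149),(124,199),(170,199)):
    d=ray_z("top",215+a/3.75,145+b/3.75,.023)[:2]-bc;print("nut",d,np.linalg.norm(d))
L=ray_z("top",215+181/3.75,145+152/3.75,.008);H=ray_z("top",215+262/3.75,145+149/3.75,.008);print("stripe",L,H,ang(H-L),ang(H[:2]-bc))
rim=[(150,22),(24,145),(150,268),(276,145)]
E
```

```text
base [ 0.58668875 -0.07616765  0.012     ] [ 0.47722796 -0.1261844   0.012     ] [ 0.52516783 -0.22945029  0.012     ] yaw 24.557441542882813 24.902481726473567 0.12034673714974616 0.1138511104398186 ctr [ 0.55592829 -0.15280897  0.012     ]
fork yaw 25.030501313137975 19 22
[[366, -369, 61], [372, -370, 57], [378, -371, 53], [384, -369, 46], [390, -370, 43], [396, -370, 41], [402, -371, 42], [408, -371, 43], [414, -370, 42], [420, -354, 11], [426, -354, 11], [432, -358, 17], [438, -370, 42], [444, -371, 42], [450, -371, 42], [456, -370, 39], [462, -369, 41], [468, -370, 42], [474, -370, 42], [480, -370, 41], [486, -370, 42], [492, -370, 43]] 0.3618420854469411 0.49804787153644925
[np.int64(123), np.int64(158), np.int64(169), np.int64(172), np.int64(173), np.int64(174), np.int64(176), np.int64(185)]
((534.2160034179688, -158.42527770996094), (20.17922592163086, 20.50197982788086), 20.507715225219727) [ 0.53422328 -0.15844589]
[ 0.52974285 -0.14303255  0.202     ]
[ 0.54783555 -0.1510095   0.202     ]
[ 0.5427867  -0.17140296  0.202     ]
[ 0.52322167 -0.16472463  0.202     ]
tops [ 0.53469577 -0.15936959  0.2019087 ]
nut [0.03683604 0.02307652] 0.0434674585258035
nut [ 0.04577792 -0.0137176 ] 0.04778902477679147
nut [0.00063651 0.04256468] 0.042569434779055226
nut [-0.04138771  0.02218957] 0.046960825879213616
nut [-0.04251313 -0.01500493] 0.045083417226626094
stripe [0.56155967 0.16778664 0.008     ] [0.5620346  0.10135874 0.008     ] -89.59036722980748 -89.97763743651164
```

Everything agrees. The stand yaw is about 25°, and the stick is at about (0.535, -0.158) with its top at 0.202. The bowl centre is at about (0.562, 0.190) with the mark towards -y. Now moving above the handle.

Call:
drive_tool([
  [-1,0.95,-0.48,0,0.17],
  [-1,0.97,-0.48,0,0],
  [-1,0.97,-0.48,0,0],
  [-1,0.97,-0.48,0,0],
  [-1,0.97,-0.48,0,0],
])

```text
t: 0.52
tcp_pos: [0.3534, -0.3881, 0.2557]
tcp_rot: [-0.001, 0.976, 0.216, -0.0]
contact_force: [-0.1, -0.0, 0.4]
gripper_width: 0.085
gripper_force: 0.0
```

Call:
drive_tool([
  [-1,0.97,-0.48,0,0],
  [-1,0.97,-0.48,0,0],
  [-1,0.97,-0.48,0,0],
  [-1,0.97,-0.48,0,0],
  [-1,0.97,-0.48,0,0],
])

```text
t: 0.93
tcp_pos: [0.4548, -0.2612, 0.2558]
tcp_rot: [-0.0, 0.976, 0.217, -0.0]
contact_force: [1.5, -0.3, 0.4]
gripper_width: 0.0854
gripper_force: 0.0
```

Call:
drive_tool([
  [-1,0.9,-0.45,0,0],
  [-1,0.9,-0.45,0,0],
  [-1,0.9,-0.45,0,0],
  [-1,0,0,0,0],
  [-1,0,0,0,0],
])

```text
t: 1.35
tcp_pos: [0.5109, -0.1905, 0.2557]
tcp_rot: [-0.0, 0.976, 0.218, -0.001]
contact_force: [0.9, -1.3, 0.1]
gripper_width: 0.0853
gripper_force: 0.0
```

Call:
drive_tool([
  [-1,0.59,-0.31,0,0],
  [-1,0.59,-0.31,0,0],
  [-1,0,0,0,0],
  [-1,0,0,0,0],
])

```text
t: 1.68
tcp_pos: [0.5342, -0.1605, 0.2559]
tcp_rot: [0.0, 0.976, 0.217, -0.001]
contact_force: [-0.2, 0.0, -0.6]
gripper_width: 0.0856
gripper_force: 0.0
```

```bash
python3 - <<'E'
from h import *
s=sense();print(s["tcp_pos"],s["tcp_rot"])
p,d=imaging.camera("side");p=p[:,:,::-1];q,_=imaging.camera("top");q=q[:,:,::-1]
a=cv2.resize(p[70:230,250:390],None,fx=2.8,fy=2.8,interpolation=2);b=cv2.resize(q[130:230,320:420],(448,448),interpolation=2)
cv2.imwrite("pics/c1.png",np.hstack([a,b])[:,:800])
E
```

```text
[ 0.53420194 -0.16050228  0.25587518] [ 2.26513501e-05  9.76189305e-01  2.16919352e-01 -6.59979298e-04]
```

View pics/c1.png

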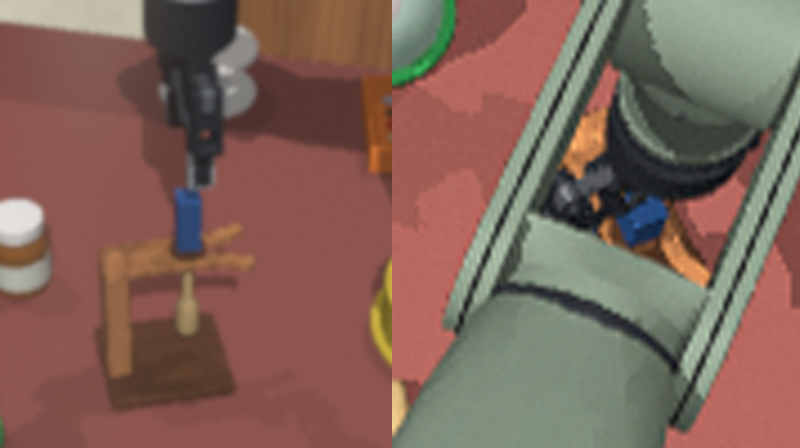

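The side crop shows the open gripper directly above the blue handle (crop 188,215), and nothing is in the way. I'll lower and grip.

Call:
drive_tool([
  [-1,0.05,-0.04,0.6,0],
  [-1,0,0,0.6,0],
  [-1,0,0,0.6,0],
  [-1,0,0,0.5,0],
  [-1,0,0,0,0],
])

```text
t: 2.2
tcp_pos: [0.5324, -0.1584, 0.1835]
tcp_rot: [-0.002, 0.976, 0.216, -0.003]
contact_force: [-0.4, 1.0, -1.1]
gripper_width: 0.0854
gripper_force: 0.0
```

Call:
drive_tool([
  [1,0,0,0,0],
  [1,0,0,0,0],
  [1,0,0,0,0],
  [1,0,0,0,0],
  [1,0,0,0,0],
])

```text
t: 2.62
tcp_pos: [0.5362, -0.1587, 0.1884]
tcp_rot: [0.001, 0.976, 0.217, 0.001]
contact_force: [0.1, -1.1, 0.1]
gripper_width: 0.0257
gripper_force: 0.0
```

Call:
drive_tool([
  [1,0,0,0,0],
  [1,0,0,0,0],
  [1,0,0,0,0],
  [1,0,0,0,0],
  [1,0,0,0,0],
])

```text
t: 3.03
tcp_pos: [0.5362, -0.1586, 0.1884]
tcp_rot: [0.001, 0.976, 0.217, 0.001]
contact_force: [-1.1, -0.2, 5.9]
gripper_width: 0.0214
gripper_force: 59.0
```

Call:
drive_tool([
  [1,0,0,-0.13,0],
  [1,0,0,-0.14,0],
  [1,0,0,0,0],
  [1,0,0,0,0],
])

```text
t: 3.37
tcp_pos: [0.5355, -0.1582, 0.1952]
tcp_rot: [-0.0, 0.976, 0.217, -0.0]
contact_force: [0.3, -0.4, -1.0]
gripper_width: 0.0213
gripper_force: 58.6
```

Call:
drive_tool([
  [1,-0.25,0,0,0],
  [1,-0.3,0,0,0],
  [1,-0.3,0,0,0],
  [1,0,0,0,0],
])

```text
t: 3.7
tcp_pos: [0.5104, -0.1697, 0.1948]
tcp_rot: [-0.0, 0.976, 0.216, -0.001]
contact_force: [0.4, 0.8, -0.0]
gripper_width: 0.0215
gripper_force: 58.6
```

Call:
drive_tool([
  [1,-0.5,0,0,0],
  [1,-0.6,0,0,0],
  [1,-0.6,0,0,0],
  [1,-0.5,0,0,0],
  [1,0,0,0,0],
])

```text
t: 4.12
tcp_pos: [0.4504, -0.1977, 0.1951]
tcp_rot: [-0.0, 0.976, 0.216, -0.001]
contact_force: [0.2, 0.4, -0.9]
gripper_width: 0.0216
gripper_force: 58.6
```

Call:
drive_tool([
  [1,0,0,-0.6,0],
  [1,0,0,-0.8,0],
  [1,0,0,-0.6,0],
  [1,0,0,-0.2,0],
  [1,0,0,0,0],
])

```text
t: 4.53
tcp_pos: [0.4541, -0.1977, 0.2636]
tcp_rot: [0.002, 0.976, 0.217, 0.002]
contact_force: [0.2, -0.4, -0.3]
gripper_width: 0.0212
gripper_force: 59.0
```

```bash
python3 - <<'E'
from h import *
s=sense();print(s["tcp_pos"],s["tcp_rot"],s["gripper_width"])
p,d=imaging.camera("side");p=p[:,:,::-1];q,_=imaging.camera("top");q=q[:,:,::-1]
a=p[50:350,200:460];b=q[100:300,200:440]
cv2.imwrite("pics/c2.png",np.hstack([cv2.resize(a,(400,461)),cv2.resize(b,(400,333))[:, :] if 0 else cv2.copyMakeBorder(cv2.resize(b,(400,333)),0,128,0,0,0)]))
E
```

```text
[ 0.45412404 -0.19767241  0.26355209] [0.00171721 0.97621732 0.2167794  0.00186569] 0.02122234158318038
```

View pics/c2.png

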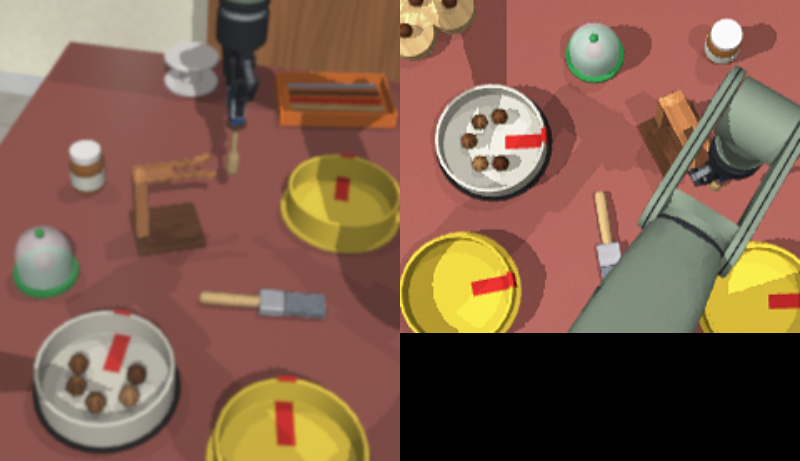

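The stick hangs upright, clear of the fork, with the foot at crop (232,170). The nuts haven't moved. I'll carry it over to the bowl.

Call:
drive_tool([
  [1,0.25,-0.55,0,0],
  [1,0.35,-0.75,0,0],
  [1,0.4,-0.85,0,0],
  [1,0.4,-0.85,0,0],
  [1,0.7,-0.65,0,0],
])

```text
t: 5.05
tcp_pos: [0.461, -0.0693, 0.259]
tcp_rot: [-0.001, 0.976, 0.216, -0.002]
contact_force: [1.0, -0.7, -1.6]
gripper_width: 0.021
gripper_force: 59.0
```

Call:
drive_tool([
  [1,0.75,-0.65,0,0],
  [1,0.75,-0.65,0,0],
  [1,0.75,-0.65,0,0],
  [1,0.75,-0.65,0,0],
  [1,0.75,-0.65,0,0],
])

```text
t: 5.47
tcp_pos: [0.5234, 0.0665, 0.2591]
tcp_rot: [-0.001, 0.976, 0.217, -0.002]
contact_force: [0.4, -0.5, -1.5]
gripper_width: 0.0215
gripper_force: 59.0
```

Call:
drive_tool([
  [1,0.7,-0.6,0,0],
  [1,0.6,-0.5,0,0],
  [1,0.4,-0.35,0,0],
  [1,0,0,0,0],
  [1,0,0,0,0],
])

```text
t: 5.88
tcp_pos: [0.5509, 0.1263, 0.2592]
tcp_rot: [-0.0, 0.976, 0.218, -0.002]
contact_force: [-0.2, -0.8, -1.7]
gripper_width: 0.0211
gripper_force: 59.0
```

```bash
cat >> h.py <<'E'
def delta(target,cmd=None):
    s=sense();p=np.array(s["tcp_pos"]);w,a,b,c=s["tcp_rot"];h=2*np.arctan2(b,a)
    d=np.array(target)-p;return p,np.degrees(h),np.array([np.cos(h)*d[0]+np.sin(h)*d[1],np.sin(h)*d[0]-np.cos(h)*d[1],-d[2]])/.03
E
python3 - <<'E'
from h import *
print(delta([.562,.148,.264]))
E
```

```text
(array([0.55088168, 0.12628007, 0.25915584]), np.float64(25.140488565032825), array([ 0.64308491, -0.49796242, -0.16147199]))
```

Call:
drive_tool([
  [1,0.3,-0.25,0,0],
  [1,0.34,-0.25,0,0],
  [1,0,0,0.5,0],
  [1,0,0,0.5,0],
  [1,0,0,0,0],
])

```text
t: 6.3
tcp_pos: [0.5611, 0.1475, 0.2279]
tcp_rot: [-0.0, 0.976, 0.217, -0.003]
contact_force: [-0.3, -0.3, -3.4]
gripper_width: 0.0212
gripper_force: 59.0
```

```bash
python3 - <<'E'
from h import *
print(delta([.562,.148,.161]))
p,d=imaging.camera("side");p=p[:,:,::-1];q,_=imaging.camera("top");q=q[:,:,::-1]
T=np.array(sense()["tcp_pos"])
for z in(-.1484,-.1064):print(proj("side",T+[0,0,z]),proj("top",T+[0,0,z]))
cv2.imwrite("pics/c3.png",np.hstack([cv2.resize(p[200:350,200:350],(400,400),interpolation=2),cv2.resize(q[130:240,200:310],(400,400),interpolation=2)]))
E
```

```text
(array([0.56113737, 0.14748327, 0.22790989]), np.float64(25.00945438797476), array([ 0.03334026, -0.00345307,  2.23032967]))
[272.31506094 263.36405397] [266.99021918 179.32961568]
[271.16211621 250.98062665] [265.23360116 175.86902134]
```

View pics/c3.png

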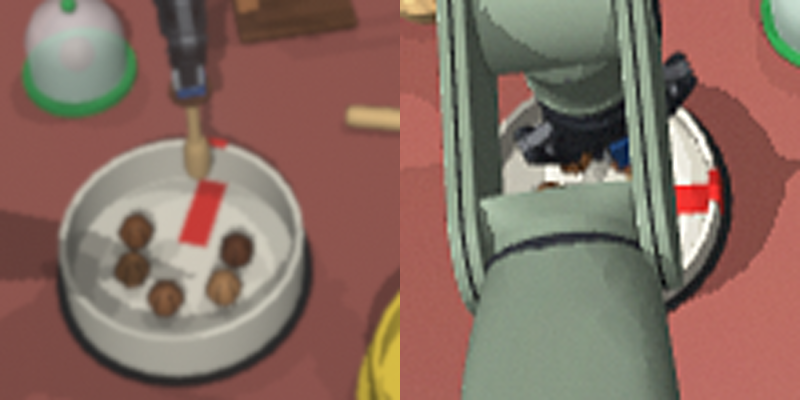

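The side crop shows the foot at (198,177), upright over the red stripe's line, with the gap bare. I'll lower it.

Call:
drive_tool([
  [1,0.03,0,0.5,0],
  [1,0,0,0.5,0],
  [1,0,0,0.5,0],
  [1,0,0,0.4,0],
  [1,0,0,0,0],
])

```text
t: 6.82
tcp_pos: [0.5624, 0.1476, 0.1723]
tcp_rot: [-0.0, 0.976, 0.217, -0.002]
contact_force: [-0.2, -0.5, -1.4]
gripper_width: 0.0214
gripper_force: 59.0
```

Call:
drive_tool([
  [1,0,0,0.17,0],
  [1,0,0,0.16,0],
  [1,0,0,0,0],
  [1,0,0,0,0],
])

```text
t: 7.15
tcp_pos: [0.564, 0.1479, 0.1649]
tcp_rot: [0.0, 0.976, 0.217, 0.0]
contact_force: [0.5, 0.8, -1.5]
gripper_width: 0.0212
gripper_force: 59.0
```

```bash
python3 - <<'E'
from h import *
p,h,d=delta([.562,.148,.161]);print(p,h,d,sense()["contact_force"])
# circle about bowl centre from mark (-90 deg) anticlockwise, 7.5 deg rows
h=np.radians(25);a=np.radians(-90+7.5*np.arange(49));P=.042*np.c_[np.cos(a),np.sin(a)];D=np.diff(P,axis=0)/.03
T=np.c_[np.cos(h)*D[:,0]+np.sin(h)*D[:,1],np.sin(h)*D[:,0]-np.cos(h)*D[:,1]]
for i in range(0,48,5):print(np.round(T[i:i+5],2).tolist())
E
```

```text
[0.56400988 0.14793062 0.1649132 ] 25.035726607360612 [-0.05972273 -0.03044689  0.13044001] [ 0.52819929  0.82113834 -1.4946442 ]
[[0.17, 0.07], [0.18, 0.04], [0.18, 0.02], [0.18, -0.0], [0.18, -0.03]]
[[0.18, -0.05], [0.17, -0.07], [0.16, -0.1], [0.14, -0.11], [0.13, -0.13]]
[[0.11, -0.15], [0.09, -0.16], [0.07, -0.17], [0.04, -0.18], [0.02, -0.18]]
[[-0.0, -0.18], [-0.03, -0.18], [-0.05, -0.18], [-0.07, -0.17], [-0.1, -0.16]]
[[-0.11, -0.14], [-0.13, -0.13], [-0.15, -0.11], [-0.16, -0.09], [-0.17, -0.07]]
[[-0.18, -0.04], [-0.18, -0.02], [-0.18, 0.0], [-0.18, 0.03], [-0.18, 0.05]]
[[-0.17, 0.07], [-0.16, 0.1], [-0.14, 0.11], [-0.13, 0.13], [-0.11, 0.15]]
[[-0.09, 0.16], [-0.07, 0.17], [-0.04, 0.18], [-0.02, 0.18], [0.0, 0.18]]
[[0.03, 0.18], [0.05, 0.18], [0.07, 0.17], [0.1, 0.16], [0.11, 0.14]]
[[0.13, 0.13], [0.15, 0.11], [0.16, 0.09]]
```

Call:
drive_tool([
  [1,-0.05,-0.02,0.13,0],
  [1,0,0,0,0],
  [1,0,0,0,0],
])

```text
t: 7.4
tcp_pos: [0.5619, 0.1478, 0.1606]
tcp_rot: [-0.0, 0.976, 0.217, -0.0]
contact_force: [0.3, 1.1, -0.6]
gripper_width: 0.0213
gripper_force: 59.0
```

Call:
drive_tool([
  [1,0.17,0.07,0,0],
  [1,0.18,0.04,0,0],
  [1,0.18,0.02,0,0],
  [1,0.18,0,0,0],
  [1,0.18,-0.03,0,0],
])

```text
t: 7.82
tcp_pos: [0.5885, 0.1565, 0.1607]
tcp_rot: [0.0, 0.976, 0.217, 0.0]
contact_force: [-0.4, -0.5, -1.0]
gripper_width: 0.0219
gripper_force: 59.0
```

Call:
drive_tool([
  [1,0.18,-0.05,0,0],
  [1,0.17,-0.07,0,0],
  [1,0.16,-0.1,0,0],
  [1,0.14,-0.11,0,0],
  [1,0.13,-0.13,0,0],
])

```text
t: 8.23
tcp_pos: [0.6032, 0.1794, 0.1605]
tcp_rot: [-0.0, 0.976, 0.217, -0.0]
contact_force: [0.4, -0.3, -0.8]
gripper_width: 0.0213
gripper_force: 59.0
```

```bash
python3 - <<'E'
from h import *
p,h,d=delta([.562,.148,.161]);r=p[:2]-[.562,.190];print(p,h,np.linalg.norm(r),np.degrees(np.arctan2(r[1],r[0])),sense()["contact_force"])
p,d=imaging.camera("side");p=p[:,:,::-1]
cv2.imwrite("pics/c4.png",cv2.resize(p[180:350,180:380],(800,600)[:1]+(600,) if 0 else (706,600),interpolation=2))
E
```

```text
[0.60320048 0.17935113 0.160534  ] 25.042417973474105 0.04255441408157268 -14.491782703687266 [ 0.40995861 -0.25577696 -0.75137954]
```

View pics/c4.png

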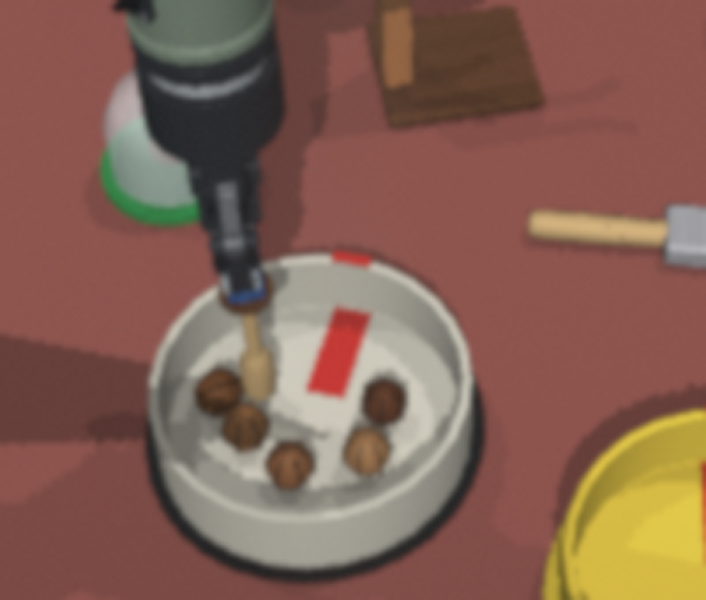

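The foot is close to the floor at crop (257,390) and is already pushing the first nut at (220,390). I'll carry on round at a radius of about 44 mm.

```bash
cat > arc.py <<'E'
import sys
from h import *
n=int(sys.argv[1]);R=float(sys.argv[2])
p,h,_=delta([0,0,0]);r=p[:2]-[.562,.190];a0=np.arctan2(r[1],r[0]);print("now r,ang,z",np.linalg.norm(r),np.degrees(a0),p[2],h)
a=a0+np.radians(7.5)*np.arange(1,n+1);P=np.r_[[r],R*np.c_[np.cos(a),np.sin(a)]];D=np.diff(P,axis=0)/.03;h=np.radians(h)
T=np.c_[np.cos(h)*D[:,0]+np.sin(h)*D[:,1],np.sin(h)*D[:,0]-np.cos(h)*D[:,1]]
for i in range(0,n,5):print(np.round(T[i:i+5],2).tolist())
E
python3 arc.py 40 .044
```

```text
now r,ang,z 0.04248953783326404 -13.103698924441487 0.1606058748928831 25.079462808300548
[[0.15, -0.13], [0.09, -0.17], [0.06, -0.18], [0.04, -0.19], [0.01, -0.19]]
[[-0.01, -0.19], [-0.04, -0.19], [-0.06, -0.18], [-0.08, -0.17], [-0.1, -0.16]]
[[-0.12, -0.15], [-0.14, -0.13], [-0.16, -0.11], [-0.17, -0.09], [-0.18, -0.06]]
[[-0.19, -0.04], [-0.19, -0.01], [-0.19, 0.01], [-0.19, 0.04], [-0.18, 0.06]]
[[-0.17, 0.08], [-0.16, 0.1], [-0.15, 0.12], [-0.13, 0.14], [-0.11, 0.16]]
[[-0.09, 0.17], [-0.06, 0.18], [-0.04, 0.19], [-0.01, 0.19], [0.01, 0.19]]
[[0.04, 0.19], [0.06, 0.18], [0.08, 0.17], [0.1, 0.16], [0.12, 0.15]]
[[0.14, 0.13], [0.16, 0.11], [0.17, 0.09], [0.18, 0.06], [0.19, 0.04]]
```

Call:
drive_tool([
  [1,0.13,-0.14,0,0],
  [1,0.09,-0.17,0,0],
  [1,0.06,-0.18,0,0],
  [1,0.04,-0.19,0,0],
  [1,0.01,-0.19,0,0],
])

```text
t: 8.7
tcp_pos: [0.6007, 0.2073, 0.1606]
tcp_rot: [-0.0, 0.976, 0.217, 0.0]
contact_force: [-0.7, -0.7, -0.9]
gripper_width: 0.0213
gripper_force: 58.9
```

Call:
drive_tool([
  [1,-0.01,-0.19,0,0],
  [1,-0.04,-0.19,0,0],
  [1,-0.06,-0.18,0,0],
  [1,-0.08,-0.17,0,0],
  [1,-0.1,-0.16,0,0],
])

```text
t: 9.12
tcp_pos: [0.5811, 0.2275, 0.1606]
tcp_rot: [-0.0, 0.976, 0.217, -0.0]
contact_force: [0.7, -0.5, -0.6]
gripper_width: 0.0215
gripper_force: 58.9
```

Call:
drive_tool([
  [1,-0.12,-0.15,0,0],
  [1,-0.14,-0.13,0,0],
  [1,-0.16,-0.11,0,0],
  [1,-0.17,-0.09,0,0],
  [1,-0.18,-0.06,0,0],
])

```text
t: 9.53
tcp_pos: [0.5532, 0.232, 0.1606]
tcp_rot: [-0.0, 0.976, 0.217, -0.0]
contact_force: [0.1, -0.4, -1.0]
gripper_width: 0.0217
gripper_force: 58.9
```

Call:
drive_tool([
  [1,-0.19,-0.04,0,0],
  [1,-0.19,-0.01,0,0],
  [1,-0.19,0.01,0,0],
  [1,-0.19,0.04,0,0],
  [1,-0.18,0.06,0,0],
])

```text
t: 9.95
tcp_pos: [0.5286, 0.218, 0.1606]
tcp_rot: [0.0, 0.976, 0.217, -0.0]
contact_force: [1.2, 0.2, -0.6]
gripper_width: 0.0212
gripper_force: 58.9
```

```bash
python3 arc.py 40 .044; python3 - <<'E'
from h import *
p,d=imaging.camera("side");p=p[:,:,::-1]
cv2.imwrite("pics/c5.png",cv2.resize(p[180:350,180:380],(706,600),interpolation=2))
E
```

```text
now r,ang,z 0.04357600360454231 139.99570205027004 0.1606100076627242 25.035842136519054
[[-0.17, 0.08], [-0.15, 0.11], [-0.14, 0.13], [-0.12, 0.15], [-0.1, 0.16]]
[[-0.08, 0.18], [-0.05, 0.18], [-0.03, 0.19], [-0.0, 0.19], [0.02, 0.19]]
[[0.05, 0.19], [0.07, 0.18], [0.09, 0.17], [0.11, 0.15], [0.13, 0.14]]
[[0.15, 0.12], [0.16, 0.1], [0.18, 0.08], [0.18, 0.05], [0.19, 0.03]]
[[0.19, 0.0], [0.19, -0.02], [0.19, -0.05], [0.18, -0.07], [0.17, -0.09]]
[[0.15, -0.11], [0.14, -0.13], [0.12, -0.15], [0.1, -0.16], [0.08, -0.18]]
[[0.05, -0.18], [0.03, -0.19], [0.0, -0.19], [-0.02, -0.19], [-0.05, -0.19]]
[[-0.07, -0.18], [-0.09, -0.17], [-0.11, -0.15], [-0.13, -0.14], [-0.15, -0.12]]
```

View pics/c5.png

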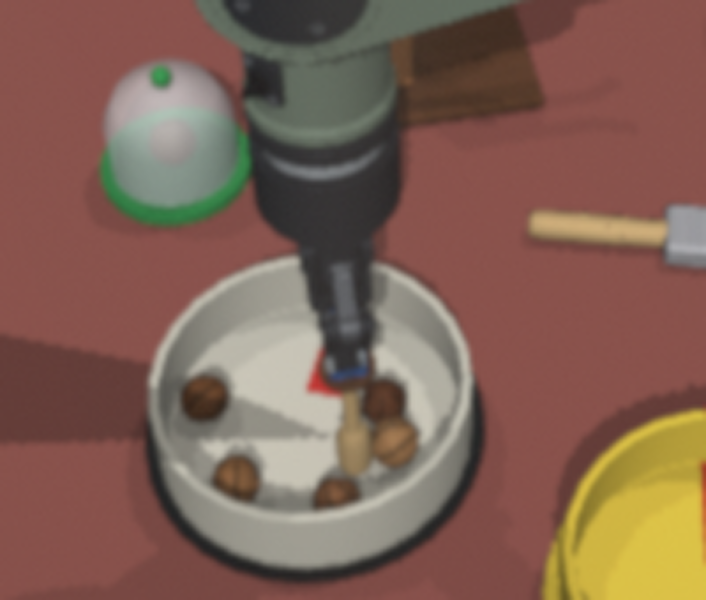

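All five nuts are still in the bowl, and those already passed have been pushed outwards. The foot is now at (355,455) among the next two. I'll continue.

Call:
drive_tool([
  [1,-0.17,0.08,0,0],
  [1,-0.15,0.11,0,0],
  [1,-0.14,0.13,0,0],
  [1,-0.12,0.15,0,0],
  [1,-0.1,0.16,0,0],
])

```text
t: 10.42
tcp_pos: [0.5185, 0.1921, 0.1605]
tcp_rot: [0.0, 0.976, 0.217, -0.0]
contact_force: [-0.2, -0.3, -0.7]
gripper_width: 0.022
gripper_force: 59.0
```

Call:
drive_tool([
  [1,-0.08,0.18,0,0],
  [1,-0.05,0.18,0,0],
  [1,-0.03,0.19,0,0],
  [1,0,0.19,0,0],
  [1,0.02,0.19,0,0],
])

```text
t: 10.83
tcp_pos: [0.527, 0.165, 0.1607]
tcp_rot: [-0.0, 0.976, 0.217, 0.0]
contact_force: [0.2, -0.3, -1.3]
gripper_width: 0.0213
gripper_force: 59.1
```

Call:
drive_tool([
  [1,0.05,0.19,0,0],
  [1,0.07,0.18,0,0],
  [1,0.09,0.17,0,0],
  [1,0.11,0.15,0,0],
  [1,0.13,0.14,0,0],
])

```text
t: 11.25
tcp_pos: [0.55, 0.1485, 0.1606]
tcp_rot: [-0.0, 0.976, 0.217, 0.0]
contact_force: [-0.2, -0.1, 0.2]
gripper_width: 0.0212
gripper_force: 59.1
```

Call:
drive_tool([
  [1,0.15,0.12,0,0],
  [1,0.16,0.1,0,0],
  [1,0.18,0.08,0,0],
  [1,0.18,0.05,0,0],
  [1,0.19,0.03,0,0],
])

```text
t: 11.67
tcp_pos: [0.5782, 0.1495, 0.1605]
tcp_rot: [-0.0, 0.976, 0.217, 0.0]
contact_force: [-0.1, -0.3, -1.9]
gripper_width: 0.0215
gripper_force: 59.1
```

```bash
python3 arc.py 45 .045
```

```text
now r,ang,z 0.043621028633089726 -68.13550026649563 0.16053959179190827 25.035762990591657
[[0.19, 0.04], [0.19, -0.03], [0.19, -0.05], [0.18, -0.08], [0.17, -0.1]]
[[0.15, -0.12], [0.14, -0.14], [0.12, -0.16], [0.1, -0.17], [0.07, -0.18]]
[[0.05, -0.19], [0.02, -0.19], [-0.0, -0.2], [-0.03, -0.19], [-0.05, -0.19]]
[[-0.08, -0.18], [-0.1, -0.17], [-0.12, -0.15], [-0.14, -0.14], [-0.16, -0.12]]
[[-0.17, -0.1], [-0.18, -0.07], [-0.19, -0.05], [-0.19, -0.02], [-0.2, 0.0]]
[[-0.19, 0.03], [-0.19, 0.05], [-0.18, 0.08], [-0.17, 0.1], [-0.15, 0.12]]
[[-0.14, 0.14], [-0.12, 0.16], [-0.1, 0.17], [-0.07, 0.18], [-0.05, 0.19]]
[[-0.02, 0.19], [0.0, 0.2], [0.03, 0.19], [0.05, 0.19], [0.08, 0.18]]
[[0.1, 0.17], [0.12, 0.15], [0.14, 0.14], [0.16, 0.12], [0.17, 0.1]]
```

Call:
drive_tool([
  [1,0.19,0.03,0,0],
  [1,0.19,-0.03,0,0],
  [1,0.19,-0.05,0,0],
  [1,0.18,-0.08,0,0],
  [1,0.17,-0.1,0,0],
])

```text
t: 12.08
tcp_pos: [0.6001, 0.1679, 0.1605]
tcp_rot: [-0.0, 0.976, 0.217, -0.0]
contact_force: [0.8, -0.5, -1.0]
gripper_width: 0.0214
gripper_force: 59.1
```

Call:
drive_tool([
  [1,0.15,-0.12,0,0],
  [1,0.14,-0.14,0,0],
  [1,0.12,-0.16,0,0],
  [1,0.1,-0.17,0,0],
  [1,0.07,-0.18,0,0],
])

```text
t: 12.5
tcp_pos: [0.6057, 0.1963, 0.1606]
tcp_rot: [-0.0, 0.976, 0.217, -0.0]
contact_force: [0.3, -0.3, -1.4]
gripper_width: 0.0214
gripper_force: 59.1
```

Call:
drive_tool([
  [1,0.05,-0.19,0,0],
  [1,0.02,-0.19,0,0],
  [1,0,-0.2,0,0],
  [1,-0.03,-0.19,0,0],
  [1,-0.05,-0.19,0,0],
])

```text
t: 12.92
tcp_pos: [0.5928, 0.2221, 0.1606]
tcp_rot: [-0.0, 0.976, 0.217, -0.0]
contact_force: [0.1, -0.3, -0.8]
gripper_width: 0.0213
gripper_force: 59.1
```

Call:
drive_tool([
  [1,-0.08,-0.18,0,0],
  [1,-0.1,-0.17,0,0],
  [1,-0.12,-0.15,0,0],
  [1,-0.14,-0.14,0,0],
  [1,-0.16,-0.12,0,0],
])

```text
t: 13.33
tcp_pos: [0.5666, 0.2348, 0.1606]
tcp_rot: [-0.0, 0.976, 0.217, -0.0]
contact_force: [-0.1, -0.1, -0.9]
gripper_width: 0.0213
gripper_force: 59.0
```

Call:
drive_tool([
  [1,-0.17,-0.1,0,0],
  [1,-0.18,-0.07,0,0],
  [1,-0.19,-0.05,0,0],
  [1,-0.19,-0.02,0,0],
  [1,-0.2,0,0,0],
])

```text
t: 13.75
tcp_pos: [0.5384, 0.2291, 0.1606]
tcp_rot: [0.0, 0.976, 0.217, 0.0]
contact_force: [0.1, 0.6, -0.7]
gripper_width: 0.0214
gripper_force: 59.0
```

```bash
python3 arc.py 21 .044; python3 - <<'E'
from h import *
p,d=imaging.camera("side");p=p[:,:,::-1]
cv2.imwrite("pics/c6.png",cv2.resize(p[180:350,180:380],(706,600),interpolation=2))
E
```

```text
now r,ang,z 0.045674500314251056 121.14438995775193 0.16061329014649467 25.041173249947487
[[-0.18, 0.09], [-0.18, 0.06], [-0.17, 0.08], [-0.16, 0.1], [-0.15, 0.12]]
[[-0.13, 0.14], [-0.11, 0.16], [-0.09, 0.17], [-0.07, 0.18], [-0.04, 0.19]]
[[-0.02, 0.19], [0.01, 0.19], [0.03, 0.19], [0.06, 0.18], [0.08, 0.17]]
[[0.1, 0.16], [0.12, 0.15], [0.14, 0.13], [0.16, 0.11], [0.17, 0.09]]
[[0.18, 0.07]]
```

View pics/c6.png

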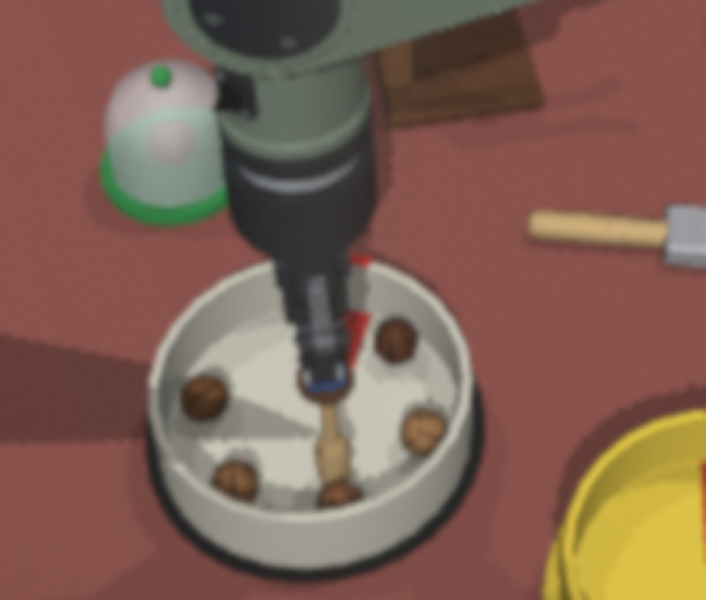

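All five nuts are in the bowl, displaced and spread outwards. I'll finish the second turn to the mark.

Call:
drive_tool([
  [1,-0.18,0.08,0,0],
  [1,-0.18,0.06,0,0],
  [1,-0.17,0.08,0,0],
  [1,-0.16,0.1,0,0],
  [1,-0.15,0.12,0,0],
])

```text
t: 14.22
tcp_pos: [0.5214, 0.2062, 0.1606]
tcp_rot: [0.0, 0.976, 0.217, -0.0]
contact_force: [0.2, -0.0, -0.7]
gripper_width: 0.021
gripper_force: 59.0
```

Call:
drive_tool([
  [1,-0.13,0.14,0,0],
  [1,-0.11,0.16,0,0],
  [1,-0.09,0.17,0,0],
  [1,-0.07,0.18,0,0],
  [1,-0.04,0.19,0,0],
])

```text
t: 14.63
tcp_pos: [0.5205, 0.1776, 0.1606]
tcp_rot: [0.0, 0.976, 0.217, 0.0]
contact_force: [-0.7, 0.2, -1.7]
gripper_width: 0.0209
gripper_force: 59.0
```

Call:
drive_tool([
  [1,-0.02,0.19,0,0],
  [1,0.01,0.19,0,0],
  [1,0.03,0.19,0,0],
  [1,0.06,0.18,0,0],
  [1,0.08,0.17,0,0],
])

```text
t: 15.05
tcp_pos: [0.5369, 0.1548, 0.1606]
tcp_rot: [-0.0, 0.976, 0.217, 0.0]
contact_force: [0.1, 0.3, -1.4]
gripper_width: 0.0216
gripper_force: 59.0
```

Call:
drive_tool([
  [1,0.1,0.16,0,0],
  [1,0.12,0.15,0,0],
  [1,0.14,0.13,0,0],
  [1,0.16,0.11,0,0],
  [1,0.17,0.09,0,0],
])

```text
t: 15.47
tcp_pos: [0.564, 0.1466, 0.1605]
tcp_rot: [-0.0, 0.976, 0.217, 0.0]
contact_force: [-0.8, 0.4, -0.6]
gripper_width: 0.0214
gripper_force: 59.0
```

```bash
python3 arc.py 2 .044;python3 -c "
from h import *
print(delta([.564,.148,.1606]))"
```

```text
now r,ang,z 0.04345079406064364 -87.40011755214799 0.16053869101019594 25.032099200972496
[[0.17, 0.08], [0.19, 0.04]]
(array([0.56397097, 0.14659393, 0.16053869]), np.float64(25.032099200972496), array([ 0.02070828, -0.04205713, -0.00204363]))
```

Call:
drive_tool([
  [1,0,0,-0.5,0],
  [1,0,0,-0.8,0],
  [1,0,0,-0.9,0],
  [1,0,0,-0.8,0],
  [1,0,0,-0.45,0],
])

```text
t: 15.88
tcp_pos: [0.5651, 0.1471, 0.2677]
tcp_rot: [0.0, 0.976, 0.217, 0.003]
contact_force: [1.9, -0.5, -0.9]
gripper_width: 0.0212
gripper_force: 59.0
```

Call:
drive_tool([
  [1,-0.4,0.33,0,0],
  [1,-0.75,0.6,0,0],
  [1,-0.75,0.6,0,0],
  [1,-0.75,0.6,0,0],
  [1,-0.75,0.6,0,0],
])

```text
t: 16.3
tcp_pos: [0.5039, 0.028, 0.2628]
tcp_rot: [-0.0, 0.976, 0.217, -0.001]
contact_force: [0.9, -0.9, -1.4]
gripper_width: 0.0213
gripper_force: 59.0
```

Call:
drive_tool([
  [1,-0.75,0.6,0,0],
  [1,-0.75,0.6,0,0],
  [1,-0.75,0.65,0,0],
  [1,-0.5,0.5,0,0],
  [1,-0.43,0.75,0,0],
])

```text
t: 16.72
tcp_pos: [0.4562, -0.096, 0.2628]
tcp_rot: [-0.001, 0.976, 0.217, -0.001]
contact_force: [0.4, 0.1, -1.1]
gripper_width: 0.0214
gripper_force: 59.0
```

Call:
drive_tool([
  [1,-0.43,0.75,0,0],
  [1,-0.43,0.75,0,0],
  [1,-0.35,0.65,0,0],
  [1,-0.2,0.4,0,0],
  [1,0,0,0,0],
])

```text
t: 17.13
tcp_pos: [0.4517, -0.1849, 0.2632]
tcp_rot: [-0.0, 0.977, 0.215, -0.001]
contact_force: [0.7, 0.9, -0.9]
gripper_width: 0.0209
gripper_force: 59.0
```

```bash
python3 -c "
from h import *
print(delta([.4504,-.1977,.196]))"
```

```text
(array([ 0.45173947, -0.18494412,  0.2632384 ]), np.float64(24.83952669006372), array([-0.21913389,  0.36710411,  2.24127985]))
```

Call:
drive_tool([
  [1,-0.22,0.37,0,0],
  [1,0,0,0.6,0],
  [1,0,0,0.7,0],
  [1,0,0,0.7,0],
  [1,0,0,0.24,0],
])

```text
t: 17.55
tcp_pos: [0.4492, -0.1937, 0.1934]
tcp_rot: [-0.002, 0.976, 0.217, -0.002]
contact_force: [-0.4, 0.6, -1.5]
gripper_width: 0.0214
gripper_force: 59.0
```

Call:
drive_tool([
  [1,0,0,0,0],
  [1,0,0,0,0],
])

```text
t: 17.72
tcp_pos: [0.4513, -0.195, 0.1969]
tcp_rot: [-0.0, 0.976, 0.217, -0.0]
contact_force: [0.0, 0.3, -1.2]
gripper_width: 0.0212
gripper_force: 59.0
```

```bash
python3 - <<'E'
from h import *
print(delta([.5355,-.1582,.1955]))
p,d=imaging.camera("side");p=p[:,:,::-1]
cv2.imwrite("pics/c7.png",cv2.resize(p[80:330,220:420],(480,600),interpolation=2))
E
```

```text
(array([ 0.45130633, -0.19503637,  0.19691306]), np.float64(25.08825344760583), array([3.06232014, 0.07794015, 0.04710187]))
```

View pics/c7.png

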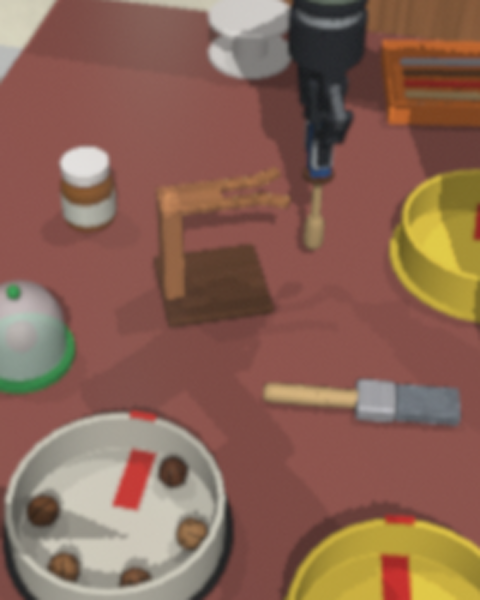

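The stick is upright in front of the fork's open end (320,200), and the bowl has all five nuts with nothing at the mark. I'll slide it into the fork.

Call:
drive_tool([
  [1,0.2,0.08,0.02,0],
  [1,0.45,0,0,0],
  [1,0.5,0,0,0],
  [1,0.4,0,0,0],
  [1,0,0,0,0],
])

```text
t: 18.18
tcp_pos: [0.4974, -0.1768, 0.197]
tcp_rot: [0.0, 0.976, 0.218, 0.001]
contact_force: [0.8, 0.6, -0.7]
gripper_width: 0.0212
gripper_force: 59.0
```

```bash
python3 -c "
from h import *
print(delta([.5355,-.1582,.1955]),sense()['contact_force'])"
```

```text
(array([ 0.49742842, -0.17679245,  0.19702515]), np.float64(25.183672451044046), array([ 1.41214324, -0.02083112,  0.0508384 ])) [ 0.83712669  0.63353197 -0.68707743]
```

Call:
drive_tool([
  [1,0.35,-0.02,0,0],
  [1,0.4,0,0,0],
  [1,0.4,0,0,0],
  [1,0.26,0,0,0],
  [1,0,0,0,0],
])

```text
t: 18.6
tcp_pos: [0.5342, -0.1586, 0.1964]
tcp_rot: [0.0, 0.976, 0.218, 0.001]
contact_force: [0.1, -0.6, -1.5]
gripper_width: 0.0214
gripper_force: 59.0
```

Call:
drive_tool([
  [1,0,0,0.1,0],
  [1,0,0,0.08,0],
  [1,0,0,0,0],
])

```text
t: 18.85
tcp_pos: [0.5315, -0.1593, 0.1899]
tcp_rot: [-0.001, 0.976, 0.217, -0.001]
contact_force: [0.1, -0.1, -1.0]
gripper_width: 0.0216
gripper_force: 59.0
```

```bash
python3 -c "
from h import *
print(delta([.5362,-.1586,.1884]),sense()['contact_force'])"
```

```text
(array([ 0.53150316, -0.1593463 ,  0.18985191]), np.float64(25.013530341614988), array([0.15239561, 0.04365578, 0.04839708])) [ 0.13012542 -0.07221919 -1.04846769]
```

Call:
drive_tool([
  [1,0.05,0,0.03,0],
  [1,0,0,0.02,0],
  [1,0,0,0,0],
  [1,0,0,0,0],
])

```text
t: 19.18
tcp_pos: [0.5337, -0.159, 0.1895]
tcp_rot: [0.0, 0.976, 0.217, 0.0]
contact_force: [0.1, 0.9, -1.0]
gripper_width: 0.0215
gripper_force: 59.0
```

```bash
python3 -c "
from h import *
print(delta([.5362,-.1586,.1884]),sense()['contact_force'])"
```

```text
(array([ 0.53373807, -0.15895294,  0.18945771]), np.float64(25.02236720903475), array([0.07933806, 0.02405036, 0.0352571 ])) [ 0.13206266  0.93382425 -0.97240365]
```

Call:
drive_tool([
  [1,0.05,0.02,0.03,0],
  [1,0,0,0.02,0],
  [1,0,0,0,0],
  [1,0,0,0,0],
])

```text
t: 19.52
tcp_pos: [0.5358, -0.1588, 0.1884]
tcp_rot: [0.0, 0.976, 0.217, 0.0]
contact_force: [-0.6, -0.9, 2.1]
gripper_width: 0.0211
gripper_force: 59.3
```

The force has turned upward, so the collar is resting on the fork. I'll open and rise.

Call:
drive_tool([
  [0.4,0,0,0,0],
  [0.2,0,0,0,0],
  [0,0,0,0,0],
  [-0.5,0,0,0,0],
  [-1,0,0,0,0],
])

```text
t: 19.93
tcp_pos: [0.5354, -0.1587, 0.1878]
tcp_rot: [-0.0, 0.976, 0.217, -0.0]
contact_force: [-0.0, 0.7, -0.0]
gripper_width: 0.0657
gripper_force: 0.0
```

Call:
drive_tool([
  [-1,0,0,0,0],
  [-1,0,0,0,0],
  [-1,0,0,0,0],
  [-1,0,0,0,0],
  [-1,0,0,0,0],
])

```text
t: 20.35
tcp_pos: [0.5355, -0.1587, 0.1879]
tcp_rot: [-0.0, 0.976, 0.217, 0.0]
contact_force: [0.8, -0.6, 0.5]
gripper_width: 0.0853
gripper_force: 0.0
```

Call:
drive_tool([
  [-1,0,0,-0.3,0],
  [-1,0,0,-0.6,0],
  [-1,0,0,-0.8,0],
  [-1,0,0,-0.8,0],
  [-1,0,0,-0.8,0],
])

```text
t: 20.77
tcp_pos: [0.5354, -0.1586, 0.2886]
tcp_rot: [0.0, 0.976, 0.217, 0.0]
contact_force: [0.3, -0.3, 0.6]
gripper_width: 0.0857
gripper_force: 0.0
```

Call:
drive_tool([
  [-1,-0.8,0.4,-0.3,0],
  [-1,-0.9,0.5,0,0],
  [-1,-0.9,0.5,0,0],
  [-1,-0.9,0.5,0,0],
  [-1,-0.4,0.2,0,0],
])

```text
t: 21.18
tcp_pos: [0.4544, -0.2679, 0.297]
tcp_rot: [0.001, 0.976, 0.216, -0.0]
contact_force: [0.7, 1.1, -1.0]
gripper_width: 0.0854
gripper_force: 0.0
```

Call:
drive_tool([
  [-1,0,0,0,0],
  [-1,0,0,0,0],
  [-1,0,0,0,0],
  [-1,0,0,0,0],
  [-1,0,0,0,0],
])

```text
t: 21.6
tcp_pos: [0.4567, -0.2644, 0.2959]
tcp_rot: [-0.0, 0.976, 0.218, 0.0]
contact_force: [-0.3, -0.3, 0.1]
gripper_width: 0.0854
gripper_force: 0.0
```

```bash
python3 - <<'E'
from h import *
p,d=imaging.camera("side");p=p[:,:,::-1]
cv2.imwrite("pics/c8.png",cv2.resize(p[80:330,220:420],(480,600),interpolation=2))
E
```

```text
(no output)
```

View pics/c8.png

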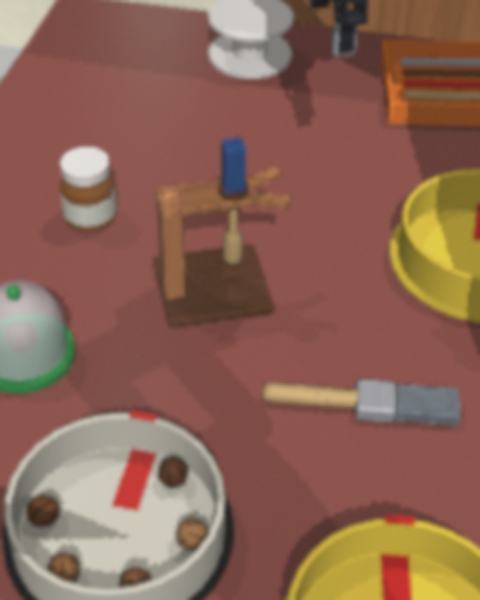

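The stick hangs upright by its collar in the fork (233,190). The five nuts are in the bowl, and the jar, brush and dome are untouched. I'll hand it in.

```bash
python3 -c "
from plant import ctrl
print(ctrl.close_job())"
```

```text
the job is handed in; nothing more can be done
None
```

I stirred the nuts two full anticlockwise turns from and back to the red mark, hung the stick by its collar in the fork again, and handed the job in at about 22 s; all five nuts stayed in the bowl, though the first turn pushed them out towards the wall, so the second turn touched few or none of them.

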